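Check a ball-headed field probe in its sprung calibration cradle

TASK

Arm the calibrator by pressing the three keys of its console fully down one at a time, letting each come up again: first the long bar-shaped key, then the round one, then the square one. Then set the ball-headed probe upright, ball down, in the sprung metal ring of the cradle, press it down until the ring reaches its stop, and finish while still holding it pressed down there with the fingers on it; do not push the other things about or knock them over.

Things in the scene. Friction and masses are not known exactly. Their poses are not given: they have to be found in the camera images.
- bar_top (a point): centre of the top face of the long bar-shaped key (40 mm along x, 14 mm along y), 50 mm above the table when up. The three keys stand in a row, 50 mm apart, on the beige console (170 x 110 mm, 30 mm high; a dark display strip on its far side), all of the same grey plastic and height, each in a black frame (50 x 36 mm, 4 mm thick); their order in the row varies. x axis: across the row, towards the display; z up
- bar_key (a joint): slide joint of that key: 0 m up, grows as it is pressed, 0.006 m at its stop; a spring pushes back with about 1 N at first and 5 N at the stop. Pressed first.
- round_top (a point): centre of the top face of the round key (26 mm across), 50 mm above the table when up. The three keys stand in a row, 50 mm apart, on the beige console (170 x 110 mm, 30 mm high; a dark display strip on its far side), all of the same grey plastic and height, each in a black frame (50 x 36 mm, 4 mm thick); their order in the row varies. x axis: across the row, towards the display; z up
- round_key (a joint): slide joint of that key: 0 m up, grows as it is pressed, 0.006 m at its stop; a spring pushes back with about 1 N at first and 5 N at the stop. Pressed second.
- square_top (a point): centre of the top face of the square key (24 x 24 mm), 50 mm above the table when up. The three keys stand in a row, 50 mm apart, on the beige console (170 x 110 mm, 30 mm high; a dark display strip on its far side), all of the same grey plastic and height, each in a black frame (50 x 36 mm, 4 mm thick); their order in the row varies. x axis: across the row, towards the display; z up
- square_key (a joint): slide joint of that key: 0 m up, grows as it is pressed, 0.006 m at its stop; a spring pushes back with about 1 N at first and 5 N at the stop. Pressed third.
- probe_center (a point): centre, half-way up, of the loose ball-headed probe (z axis along its stem, upwards), a round-bottom-flask shape 106 mm tall that stands upright on the table: a white ball 56 mm across (its centre 30 mm below this point) with a flat foot 32 mm across (53 mm below this point), and above it a straight grey stem 22 mm across, from 4 mm below to 47 mm above this point, with a black cap 26 mm across and 6 mm thick on top. Mass 0.14 to 0.24 kg. Grip it by the stem
- probe: the same probe; origin at the centre of its foot
- ring_top (a point): centre of the top face of the cradle's sprung ring: an aluminium ring 96 mm across with a 44 mm hole, 12 mm thick, on a round grey base 120 mm across. Its top is 57 mm above the table when up; three screw heads reach 4 mm above it, 41 mm from the centre (18 mm above it when it is pressed down). The ball sinks into the hole until the probe's foot is about 6 mm below, and its centre point about 47 mm above, the ring's top. z up
- cradle: the whole cradle: round base and ring; origin at the centre of the underside of its base, on the table, straight below the ring
- ring (a joint): slide joint of the ring: 0 m up, grows as it is pressed down, 0.014 m at its stop; its springs push back with about 5 N at first and 15 N at the stop, so that the probe's weight alone does not move it
- spool: bystander, leave alone: a metal solder spool, 56 mm across, 48 mm tall, standing close behind (+x of) the cradle
- straight_probe: bystander, leave alone: a straight cylindrical probe with no ball, 26 mm across, 90 mm tall, standing near the ball-headed probe on the robot's side of it
- screwdriver: bystander, leave alone: a 170 mm screwdriver lying on the robot's side of the console
- multimeter: bystander, leave alone: a black handheld multimeter, 150 x 80 x 35 mm, lying at the far side
- mug: bystander, leave alone: a white mug, 80 mm across, 90 mm tall, at the far side
- jar: bystander, leave alone: a small clear jar, 52 mm across, 65 mm tall, at the far side
Things that resemble listed ones, but are neither listed nor needed, are in the scene too. Leave any purple or yellow look-alike of the cradle alone. Of the things shaped like the probe, the white one is meant.

How it is judged:
By the outcome, as a careful person would: the job done as asked, in the order asked, and still so for the second after the job is handed in, while the arm keeps its last pose, push and grip.
It also fails if it takes over 72 s, if anything falls off the work surface, if the arm or the gripper's body presses on something with over 40 N, if the wrist force passes 120 N, or if a joint passes its speed limit or range.

ROBOT

A 7-joint arm with a two-finger parallel gripper is mounted at the origin on the work surface. World frame = base frame: x ahead of the robot, y to its left, z up, the work surface at z = 0. Lengths are in m, angles in rad, forces in N, time in s.
With the tool pointing down it reaches from about 0.425 to 0.925 m from the base axis. Payload 6.8 kg.
Tool frame: the origin (TCP) lies at the very end of the fingers, on their centre line; the grasp point (between the pads) lies 19 mm behind it (r.tcp_to_grasp is the distance from the TCP to the grasp point, in m); z points along the fingers, y is the line along which they close (so a half turn about z gives the same grasp; the last joint's range is limited). The gripper opens to 85 mm and grips with 20 to 120 N. Pads are 22 mm wide; open, the fingers measure 114 mm over their backs; the gripper's body (76 mm by 85 mm) begins 54 mm behind the grasp point. The pads swing forward as they close: fully open they stand 13 mm farther back than shut.
Start: joints at [1.124, 0.477, 0.022, 1.555, -0.011, 1.109, -0.083], TCP at [0.224, -0.637, 0.231] pointing down, gripper open.
Joint ranges: [-2.96, 2.96], [-0.34, 2.1], [-1.41, 1.46], [0.24, 2.44], [-1.37, 4.51], [0.17, 1.92], [-2.96, 2.96]. Speed limits (rad/s): [2.39, 2.39, 3.14, 3.14, 3.14, 3.14, 3.14].

INTERFACE

Orientations are given as a rotation vector (axis times angle).
In Python, from bench import r gives the robot as it stands.
- The arm moves only by the tool step_arm, never from a script. Its argument "moves" is a list of rows, each a list of 7 numbers: the shift along the tool's x, y, z in mm, then the turn, a rotation vector about the tool's x, y, z in rad, then the finger opening in mm, from 0 to 85.4. A call has 1 to 8 rows; each row is the pose to reach, as a shift and turn from the pose commanded when the call began, along the tool's axes at that moment; what a row does not reach only later rows make up. A row lasts 1/10 s, in which the tool goes at most 50 mm and 8.59 degrees, less where a joint would pass 70% of its speed; a pose out of reach is approached as far as the arm can. A call with a gripper value outside its range is refused whole. The fingers move at their own pace and stop on an object; "grip_force" is the grip in N (left out, the last holds). Time passes only in rows, so rows that repeat a pose let the fingers close. It gives the time, the measured TCP pose, the force, the opening and the grip force at its end, in the units of the state.
- r.get_obs(): the state, without advancing time (a new reading comes with each control period).
- r.grab_frame(name): name is "scene" or "top"; returns a dict with "image" (420x560x3 uint8, red, green, blue), "depth" (420x560 float32, m along the optical axis (not along the pixel's ray), 0 where there is no reading), "mtx" (3x3 intrinsics, pixels), "k1" (the pictures are not rectified: a ray, as slopes to the right and down, at radius r is drawn at 1 + k1 r^2 times it, then the intrinsics apply), "rvec" (rotation vector, rad) and "tvec" (3), from world to camera coordinates, as OpenCV has them. Camera axes: x right, y down, z forward; pixel columns grow to the right and rows downward; lengths in m; the calibration is good to about 2 mm. A picture is of the moment at which its call begins.
- r.hand_in(): hands the job in; it is judged then, once.
The state is a dict: "clock": time; "joints": joint angles; "qvel": joint speeds; "tau": joint torques, N m; "tcp_pos": TCP position; "orientation": TCP orientation; "contact_force": force on the tool from outside, world axes, zero at the start; "moment": the same for the moment, N m; "grip_width": finger opening in m; "gripper_force": force on a finger pad.
Only numpy, scipy, OpenCV 4.12 (cv2) and the standard library are available. Lean on these libraries where they do the work, as an engineer would, in place of code of your own. Each camera call takes 0.05 s, during which the arm holds its last target. There are 200 camera calls.

## Working session

There is one attempt and no reset: what is moved stays moved. The work goes in short steps, Python scripts to look and compute and a tool call to move; the robot and the scene stay as the last step left them, time stands still between calls to the robot, and variables do not carry over. Pictures are saved under pics/ and viewed, at most 10 in all, crops included, and the job is handed in when it is done.

Besides the shell and the picture viewer there is one more tool, called after "Request:" as name(argument=value, ...) on one line, values as JSON. step_arm: Moves the arm, as the interface text tells. Its arguments: {"type":"object","properties":{"moves":{"type":"array","items":{"type":"array","items":{"type":"number"}}},"grip_force":{"type":"number"}},"required":["moves"]}

```bash
mkdir -p pics
cat > h.py <<'E'
import numpy as np, cv2
from bench import r
from scipy.spatial.transform import Rotation as R
def cloud(f):
    # world xyz per pixel from depth
    K,k1=f["mtx"],f["k1"]; h,w=f["depth"].shape
    u,v=np.meshgrid(np.arange(w),np.arange(h))
    d=np.array([k1,0,0,0,0],float)
    s=cv2.undistortPoints(np.stack([u,v],-1).reshape(-1,1,2).astype(np.float64),K,d).reshape(h,w,2)
    z=f["depth"][...,None]
    c=np.concatenate([s*z,z],-1)
    Rm=cv2.Rodrigues(np.array(f["rvec"],float))[0]
    return (c-np.array(f["tvec"]).ravel())@Rm
def ray(f,u,v,zp):
    s=cv2.undistortPoints(np.array([[[u,v]]],float),f["mtx"],np.array([f["k1"],0,0,0,0],float)).ravel()
    Rm=cv2.Rodrigues(np.array(f["rvec"],float))[0]; o=-Rm.T@np.array(f["tvec"]).ravel(); d=Rm.T@np.array([s[0],s[1],1])
    return o+d*(zp-o[2])/d[2]
def totool(p):
    o=r.get_obs(); return R.from_rotvec(o["orientation"]).inv().apply(np.array(p)-o["tcp_pos"])*1000
E
python3 - <<'E'
from h import *
for n in("top","scene"):
    f=r.grab_frame(n); cv2.imwrite(f"pics/{n}0.png",cv2.resize(f["image"][...,::-1],(800,600)))
    np.savez(f"{n}0.npz",**f); print(n,-cv2.Rodrigues(np.array(f["rvec"],float))[0].T@np.array(f["tvec"]).ravel(),(f["depth"]>0).mean())
o=r.get_obs(); print(o, r.tcp_to_grasp)
print(R.from_rotvec(o["orientation"]).as_matrix().round(3))
E
```

```text
top [3.67800365e-01 2.77154933e-04 1.16841490e+00] 0.9959608843537415
scene [1.12353155 0.42830444 0.78137396] 0.9960204081632653
{'clock': 0.1, 'joints': array([ 1.12388117,  0.4777142 ,  0.0223426 ,  1.55633026, -0.01150236,
        1.10929722, -0.08309694]), 'qvel': array([ 0.00010866, -0.00193384,  0.00030774, -0.00406955,  0.00108897,
        0.00167563, -0.00055797]), 'tau': array([ 4.98267473e-03, -5.97752273e+01,  1.61407080e+00, -2.81952935e+01,
        1.28754659e-02,  5.01915303e-03, -3.56422424e-05]), 'tcp_pos': array([ 0.22416735, -0.63613617,  0.23043453]), 'orientation': array([-3.09506255e+00, -5.29436719e-01,  6.06336096e-04]), 'contact_force': array([0.26504519, 0.12487127, 1.36460714]), 'moment': array([-0.00979853, -0.00053727,  0.05360884]), 'gripper_force': 0.0, 'grip_width': 0.08554614246564823} 0.0187
[[ 0.943  0.332 -0.001]
 [ 0.332 -0.943  0.001]
 [-0.    -0.002 -1.   ]]
```

View pics/top0.png

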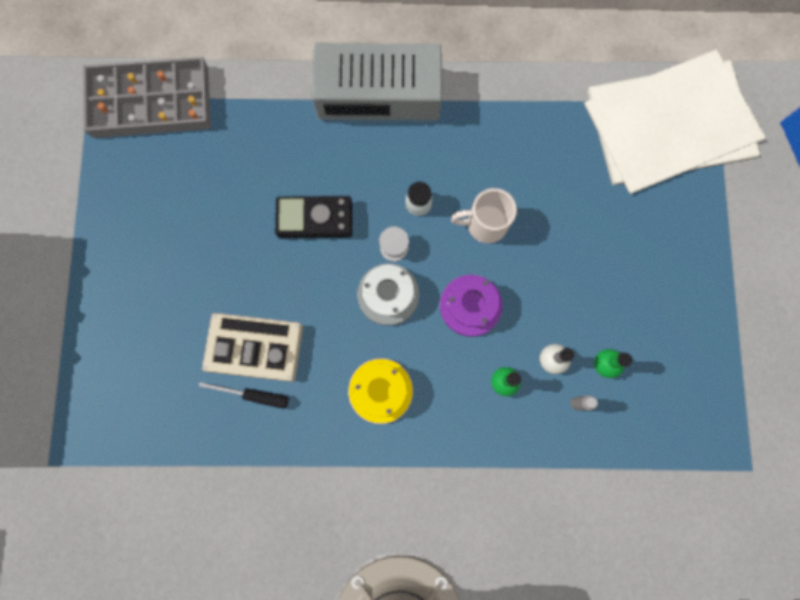

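View pics/scene0.png

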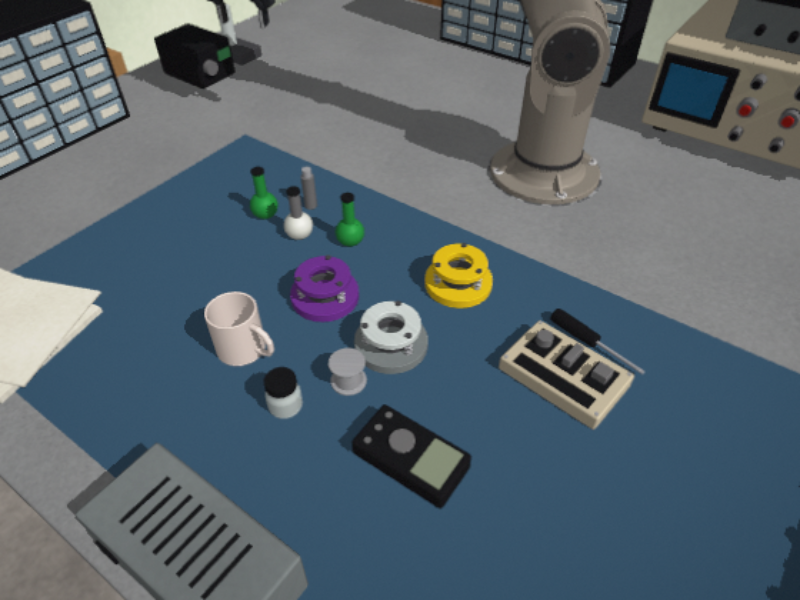

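The top view shows the console at (253,347), with square (223,350), bar (250,352) and round (277,355) keys. The white probe is at (556,359), between green look-alikes and the straight probe at (584,403). The aluminium ring is at (388,290), with the spool behind it. The scene view agrees: round (544,338), bar (573,357), square (603,373).

Run:
```python
from h import *
for n in("top","scene"):
    f=dict(np.load(n+"0.npz")); P=cloud(f); im=f["image"].astype(int); X,Y,Z=np.moveaxis(P,-1,0)
    print(n)
    cx,cy=ray(f,253*.7,347*.7,.03)[:2] if n=="top" else ray(f,568*.7,373*.7,.03)[:2]
    print("console approx",cx,cy)
    near=(abs(X-cx)<.07)&(abs(Y-cy)<.1)
    top=(near&(Z>.044)&(Z<.06)&(im.min(-1)>60)).astype(np.uint8)
    nl,lab,st,ce=cv2.connectedComponentsWithStats(top)
    for i in range(1,nl):
        if st[i,4]>15:
            p=P[lab==i]; print("key",st[i,4],ce[i].round(1),p.mean(0).round(4),np.ptp(p,0).round(3),ray(f,*ce[i],.05).round(4))
    con=(near&(Z>.022)).astype(np.uint8)
    p=P[con>0][:,:2].astype(np.float32); rc=cv2.minAreaRect(p); print("console",rc, np.median(Z[(near)&(Z>.02)]))
    # ring
    rx,ry=ray(f,*((388*.7,290*.7) if n=="top" else (390*.7,326*.7)),.057)[:2]
    m=(np.hypot(X-rx,Y-ry)<.06)&(Z>.05)&(Z<.064)&(im.min(-1)>120)
    p=P[m]; c,rad=cv2.minEnclosingCircle(p[:,:2].astype(np.float32)); 
    cs=cv2.findContours(m.astype(np.uint8),0,1)[0]; cc=max(cs,key=cv2.contourArea); el=cv2.fitEllipse(cc); print("ring",c,rad,np.median(p[:,2]),"ellipse",ray(f,*el[0],.057))
    # probe : points above table
    px,py=ray(f,*((556*.7,359*.7) if n=="top" else (297*.7,226*.7)),.03)[:2]; print("probe approx",px,py)
    m=(np.hypot(X-px,Y-py)<.06)&(Z>.012)
    for a,b in((.012,.05),(.058,.098),(.099,.115)):
        k=m&(Z>a)&(Z<b)&(np.hypot(X-px,Y-py)<.04)&(im.max(-1)-im.min(-1)<45); q=P[k]
        if len(q): print(a,len(q),((q.min(0)+q.max(0))/2).round(4),np.ptp(q,0).round(3),q.mean(0).round(4))
```

```text
top
console approx 0.4920058177070161 0.27914004930423525
key 87 [173.7 246.3] [0.4809 0.2825 0.0501] [0.04  0.017 0.011] [0.4809 0.2826 0.05  ]
key 87 [155.1 244.1] [0.4863 0.3317 0.0507] [0.024 0.025 0.012] [0.4863 0.3319 0.05  ]
key 78 [192.4 248.6] [0.4749 0.2331 0.0506] [0.023 0.023 0.011] [0.475  0.2332 0.05  ]
console ((0.49376988410949707, 0.28244534134864807), (0.17147000133991241, 0.1097557470202446), 83.46052551269531) 0.032340643772290796
ring (0.5985922813415527, 0.027290135622024536) 0.04829650744795799 0.05769269469202227 ellipse [0.59780076 0.0270095  0.057     ]
probe approx 0.4730517632078971 -0.2899199116842644
0.012 240 [ 0.4744 -0.2868  0.0346] [0.054 0.053 0.03 ] [ 0.4714 -0.2798  0.0387]
0.058 28 [ 0.4731 -0.2825  0.0767] [0.019 0.011 0.036] [ 0.4715 -0.2801  0.0768]
0.099 88 [ 0.4745 -0.2886  0.1052] [0.025 0.025 0.012] [ 0.4743 -0.2879  0.1057]
scene
console approx 0.5032299757292902 0.28933812991682784
key 97 [381.5 235.4] [0.4744 0.2332 0.0497] [0.027 0.024 0.009] [0.4747 0.2333 0.05  ]
key 107 [401.  247.1] [0.48   0.2823 0.0497] [0.042 0.017 0.009] [0.4804 0.2824 0.05  ]
key 116 [421.8 259.4] [0.4858 0.3317 0.0499] [0.029 0.023 0.009] [0.4859 0.3317 0.05  ]
console ((0.4910018742084503, 0.2803047001361847), (0.1695844829082489, 0.11226841807365417), 83.35475158691406) 0.031277525892640275
ring (0.5977484583854675, 0.02418389357626438) 0.04880799725651741 0.05708535140480528 ellipse [0.60018951 0.0282116  0.057     ]
probe approx 0.48124339794803117 -0.28424430088435343
0.012 270 [ 0.4758 -0.2888  0.0314] [0.05  0.051 0.037] [ 0.4839 -0.2809  0.0344]
0.058 95 [ 0.4759 -0.2887  0.0782] [0.019 0.018 0.038] [ 0.4783 -0.2862  0.0778]
0.099 62 [ 0.4746 -0.2921  0.1043] [0.026 0.027 0.009] [ 0.4749 -0.2899  0.1052]
```

Run:
```python
from h import *
f=dict(np.load("scene0.npz")); g=dict(np.load("top0.npz"))
for nm,f,u,v in(("greenL",f,260,170),("greenR",f,347,197),("straight",f,306,171),("w",f,293,191)):
    z=.09 if nm=="straight" else .106; print(nm,ray(f,u*.7,v*.7,z).round(3))
for nm,u,v,z in(("greenL",624,359,.106),("greenR",513,379,.106),("straight",590,403,.09),("w",566,354,.106)): print(nm,ray(g,u*.7,v*.7,z).round(3))
for n,p in(("way",(.56,-.15,.23)),("bar",(.4805,.2825,.11)),("barY",(.4805,.2825,.05)),("round",(.475,.2332,.05)),("square",(.486,.332,.05)),("probe",(.475,-.2885,.08))): print(n,totool(p).round(1))
```

```text
greenL [ 0.461 -0.386  0.106]
greenR [ 0.431 -0.195  0.106]
straight [ 0.395 -0.329  0.09 ]
w [ 0.475 -0.288  0.106]
greenL [ 0.467 -0.389  0.106]
greenR [ 0.431 -0.195  0.106]
straight [ 0.391 -0.331  0.09 ]
w [ 0.475 -0.288  0.106]
way [ 478.3 -346.9    0.9]
bar [ 547.1 -781.   121.6]
barY [ 547.1 -780.9  181.6]
round [ 525.6 -736.2  181.6]
square [ 568.8 -825.8  181.7]
probe [ 352.1 -244.3  150.8]
```

Request:
step_arm(moves=[[480,-345,0,0,0,0,0],[480,-345,0,0,0,0,0],[480,-345,0,0,0,0,0],[480,-345,0,0,0,0,0],[480,-345,0,0,0,0,0],[480,-345,0,0,0,0,0],[480,-345,0,0,0,0,0],[480,-345,0,0,0,0,0]])

```text
clock: 0.9
tcp_pos: [0.4537, -0.3066, 0.2311]
orientation: [-3.097, -0.529, 0.001]
contact_force: [0.7, 0.1, -0.4]
grip_width: -0.0002
gripper_force: 0.0
```

```bash
python3 -c "
from h import *
o=r.get_obs();print(o['clock'],o['joints'].round(2),o['tcp_pos'])
print(totool((.4805,.2825,.11)).round(1), totool((.57,-.1,.2)).round())"
```

```text
0.9 [ 0.6   0.27 -0.14  1.85  0.05  1.02 -0.79] [ 0.45368861 -0.30661679  0.23114428]
[ 221.  -546.7  121.2] [ 178. -156.   31.]
```

Request:
step_arm(moves=[[50,-45,0,0,0,0,0],[90,-90,0,0,0,0,0],[130,-135,0,0,0,0,0],[165,-180,0,0,0,0,0],[180,-230,0,0,0,0,0],[190,-280,0,0,0,0,0],[200,-330,0,0,0,0,0],[210,-380,20,0,0,0,0]])

```text
clock: 1.7
tcp_pos: [0.5306, 0.0746, 0.222]
orientation: [-3.097, -0.53, -0.004]
contact_force: [0.9, 0.7, 0.1]
grip_width: -0.0004
gripper_force: 0.0
```

```bash
python3 -c "
from h import *
o=r.get_obs();print(o['clock'],o['joints'].round(2),o['tcp_pos'])
print(totool((.4805,.2825,.11)).round(1))"
```

```text
1.7 [ 0.04  0.28 -0.35  1.88  0.11  1.   -1.59] [0.53064424 0.07458192 0.22198994]
[  21.6 -212.8  112. ]
```

Request:
step_arm(moves=[[22,-213,60,0,0,0,0],[22,-213,60,0,0,0,0],[22,-213,60,0,0,0,0],[22,-213,60,0,0,0,0],[22,-213,112,0,0,0,0],[22,-213,112,0,0,0,0],[22,-213,112,0,0,0,0],[22,-213,112,0,0,0,0]])

```text
clock: 2.5
tcp_pos: [0.4813, 0.2793, 0.1099]
orientation: [3.096, 0.527, 0.001]
contact_force: [-0.7, -0.8, 0.2]
grip_width: -0.0004
gripper_force: 0.0
```

Run:
```python
from h import *
o=r.get_obs();print(o['clock'],o['joints'].round(2),o['tcp_pos'])
print(totool((.4805,.2825,.06)).round(1))
f=r.grab_frame("scene"); cv2.imwrite("pics/s1.png",cv2.resize(f["image"][150:330,290:530,::-1],(720,540)))
```

```text
2.5 [-0.33  0.46 -0.4   1.93  0.24  0.8  -2.09] [0.48125424 0.27926848 0.109902  ]
[ 0.3 -3.3 49.9]
```

View pics/s1.png

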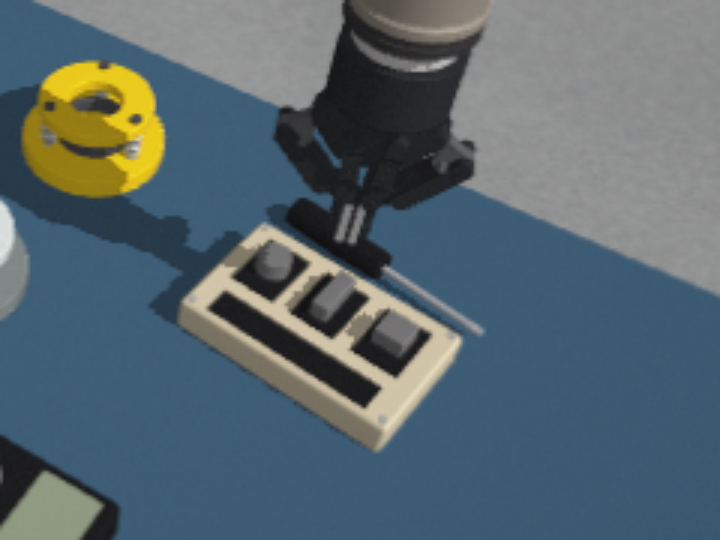

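The crop shows the closed fingertips at (345,240) over the bar key (332,297), with the console keys untouched. Next I'll press the bar.

Request:
step_arm(moves=[[0,-3,30,0,0,0,0],[0,-3,50,0,0,0,0],[0,-3,57,0,0,0,0],[0,-3,61,0,0,0,0],[0,-3,63,0,0,0,0],[0,-3,65,0,0,0,0],[0,-3,65,0,0,0,0]])

```text
clock: 3.25
tcp_pos: [0.4803, 0.2831, 0.0451]
orientation: [3.097, 0.528, 0.003]
contact_force: [1.9, -2.2, 3.0]
grip_width: 0.0001
gripper_force: 2.1
```

Request:
step_arm(moves=[[0,0,1,0,0,0,0],[0,0,2,0,0,0,0],[0,0,3,0,0,0,0],[0,0,3,0,0,0,0]])

```text
clock: 3.65
tcp_pos: [0.4804, 0.2833, 0.0437]
orientation: [3.096, 0.529, 0.004]
contact_force: [-4.6, -6.4, 24.0]
grip_width: 0.0001
gripper_force: 12.3
```

The bar hit its stop at 24 N. I'll lift and move to the round key.

Request:
step_arm(moves=[[0,0,-25,0,0,0,0],[0,0,-25,0,0,0,0],[-21,45,-25,0,0,0,0],[-21,45,-25,0,0,0,0],[-21,45,-25,0,0,0,0],[-21,45,-10,0,0,0,0],[-21,45,-5,0,0,0,0],[-21,45,-2,0,0,0,0]])

```text
clock: 4.45
tcp_pos: [0.4744, 0.2352, 0.0434]
orientation: [-3.096, -0.532, 0.0]
contact_force: [-8.3, -5.3, 38.8]
grip_width: 0.0001
gripper_force: 19.5
```

Request:
step_arm(moves=[[0,0,1,0,0,0,0],[0,0,2,0,0,0,0],[0,0,2,0,0,0,0]])

```text
clock: 4.75
tcp_pos: [0.4744, 0.2352, 0.0435]
orientation: [3.096, 0.532, 0.001]
contact_force: [-8.5, -4.4, 34.7]
grip_width: 0.0002
gripper_force: 17.2
```

The round key is at its stop. Next is the square one.

Request:
step_arm(moves=[[0,0,-25,0,0,0,0],[0,0,-25,0,0,0,0],[21,-45,-25,0,0,0,0],[43,-88,-25,0,0,0,0],[43,-88,-25,0,0,0,0],[43,-88,-25,0,0,0,0],[43,-88,-12,0,0,0,0],[43,-88,-6,0,0,0,0]])

```text
clock: 5.55
tcp_pos: [0.4854, 0.3295, 0.0454]
orientation: [3.096, 0.527, -0.002]
contact_force: [-0.6, -0.6, 4.0]
grip_width: 0.0001
gripper_force: 2.1
```

Request:
step_arm(moves=[[0,0,1,0,0,0,0],[0,0,2,0,0,0,0],[0,0,3,0,0,0,0]])

```text
clock: 5.85
tcp_pos: [0.4855, 0.3299, 0.0441]
orientation: [3.095, 0.528, -0.002]
contact_force: [-2.5, -4.5, 7.6]
grip_width: -0.0001
gripper_force: 3.7
```

Request:
step_arm(moves=[[0,0,1,0,0,0,0],[0,0,2,0,0,0,0],[0,0,2,0,0,0,0]])

```text
clock: 6.15
tcp_pos: [0.4856, 0.3299, 0.0438]
orientation: [3.095, 0.528, -0.001]
contact_force: [-6.1, -7.3, 19.5]
grip_width: -0.0001
gripper_force: 9.9
```

Request:
step_arm(moves=[[0,0,-50,0,0,0,0],[0,0,-100,0,0,0,0],[0,0,-130,0,0,0,50],[0,0,-130,0,0,0,50]])

```text
clock: 6.55
tcp_pos: [0.4882, 0.3334, 0.1774]
orientation: [-3.092, -0.528, -0.014]
contact_force: [0.3, 0.1, 0.3]
grip_width: 0.0284
gripper_force: 0.0
```

```bash
python3 -c "
from h import *
o=r.get_obs();print(o['clock'],o['joints'].round(2),o['tcp_pos'],o['grip_width'])
print(totool((.53,.0,.2)).round(),totool((.475,-.2885,.17)).round(1))"
```

```text
6.55 [-0.38  0.43 -0.42  1.8   0.21  0.95 -2.12] [0.48824274 0.33342339 0.17740368] 0.028350928314627374
[-71. 328. -24.] [-219.   582.3    3.6]
```

All three keys are pressed. Next I'll go to the probe.

Request:
step_arm(moves=[[-10,49,-5,0,0,0,50],[-20,98,-15,0,0,0,50],[-30,147,-20,0,0,0,50],[-40,196,-20,0,0,0,50],[-50,245,-20,0,0,0,50],[-60,294,-20,0,0,0,50],[-75,340,-20,0,0,0,50],[-100,380,-20,0,0,0,50]])

```text
clock: 7.35
tcp_pos: [0.5181, -0.0631, 0.1915]
orientation: [3.097, 0.528, 0.001]
contact_force: [0.1, 0.1, -0.4]
grip_width: 0.0505
gripper_force: 0.0
```

Request:
step_arm(moves=[[-25,43,0,0,0,0,50],[-50,85,0,0,0,0,50],[-75,128,0,0,0,0,50],[-100,170,0,0,0,0,50],[-119,202,10,0,0,0,50],[-119,202,20,0,0,0,50],[-119,202,20,0,0,0,50],[-119,202,20,0,0,0,50]])

```text
clock: 8.15
tcp_pos: [0.4727, -0.2889, 0.1716]
orientation: [-3.095, -0.532, 0.001]
contact_force: [-0.8, -0.0, -0.1]
grip_width: 0.0502
gripper_force: 0.0
```

Run:
```python
from h import *
o=r.get_obs();print(o['clock'],o['joints'].round(2),o['tcp_pos'],o['grip_width'],R.from_rotvec(o['orientation']).as_matrix()[:,2].round(4))
print(totool((.475,-.2885,.066)).round(1))
```

```text
8.15 [ 0.58  0.35 -0.18  1.9   0.08  0.9  -0.87] [ 0.47274974 -0.28888736  0.17159056] 0.0501824395834742 [-7.0e-04  1.3e-03 -1.0e+00]
[  2.3   0.5 105.6]
```

Request:
step_arm(moves=[[2,0,40,0,0,0,50],[2,0,80,0,0,0,50],[2,0,109,0,0,0,50],[2,0,109,0,0,0,50]])

```text
clock: 8.55
tcp_pos: [0.4727, -0.2867, 0.0601]
orientation: [-3.091, -0.534, 0.008]
contact_force: [0.5, -0.1, -0.1]
grip_width: 0.05
gripper_force: 0.0
```

Run:
```python
from h import *
o=r.get_obs();print(o['clock'],o['tcp_pos'],o['contact_force'])
f=r.grab_frame("scene"); cv2.imwrite("pics/s2.png",cv2.resize(f["image"][70:220,130:330,::-1],(800,600),interpolation=2))
```

```text
8.55 [ 0.4726999  -0.28669444  0.06008387] [ 0.47926533 -0.11081727 -0.13841328]
```

View pics/s2.png

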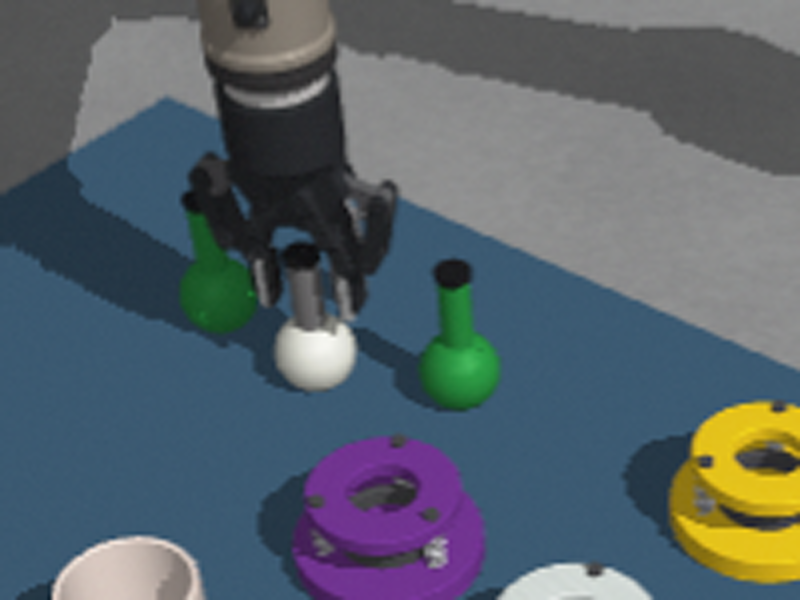

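The picture shows the stem (305,290) between the open fingers, clear of both green look-alikes. I'll close on it.

Request:
step_arm(moves=[[1,0,-2,0,0,0,50],[1,0,-2,0,0,0,10],[1,0,-2,0,0,0,10],[1,0,-2,0,0,0,10],[1,0,-2,0,0,0,10],[1,0,-2,0,0,0,10]], grip_force=80)

```text
clock: 9.2
tcp_pos: [0.477, -0.29, 0.0674]
orientation: [3.095, 0.529, 0.005]
contact_force: [-0.1, 0.9, 7.7]
grip_width: 0.0226
gripper_force: 77.6
```

Request:
step_arm(moves=[[0,0,-20,0,0,0,10],[0,0,-50,0,0,0,10],[0,0,-90,0,0,0,10],[0,0,-130,0,0,0,10],[0,0,-130,0,0,0,10]])

```text
clock: 9.7
tcp_pos: [0.4787, -0.2912, 0.2017]
orientation: [3.09, 0.528, 0.014]
contact_force: [0.6, -0.2, -2.0]
grip_width: 0.0224
gripper_force: 79.2
```

Run:
```python
from h import *
o=r.get_obs();print(o['clock'],o['tcp_pos'],o['contact_force'],o['joints'].round(2))
print(totool((.599,.0275,.19)).round(1))
f=r.grab_frame("scene"); cv2.imwrite("pics/s3.png",cv2.resize(f["image"][40:220,130:370,::-1],(800,600),interpolation=2))
```

```text
9.7 [ 0.47865355 -0.29117509  0.20165633] [ 0.600253   -0.1778019  -2.01201613] [ 0.58  0.32 -0.18  1.86  0.07  0.95 -0.86]
[ 219.2 -260.7   11.2]
```

View pics/s3.png

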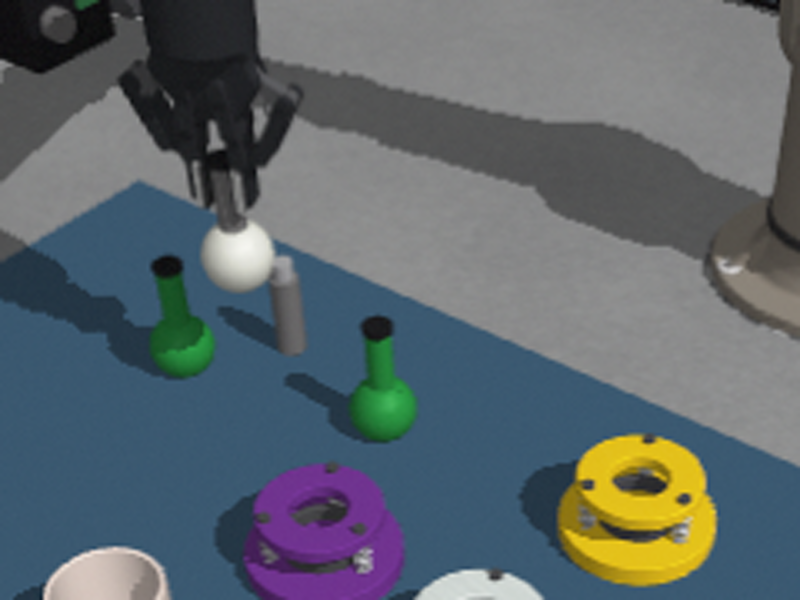

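The probe is held upright, with its ball at (238,255), and the neighbours still stand. I'll carry it over the ring.

Request:
step_arm(moves=[[20,-24,0,0,0,0,10],[52,-62,0,0,0,0,10],[84,-100,0,0,0,0,10],[116,-138,0,0,0,0,10],[148,-176,0,0,0,0,10],[180,-214,0,0,0,0,10],[205,-244,5,0,0,0,10],[219,-261,10,0,0,0,10]])

```text
clock: 10.55
tcp_pos: [0.595, 0.0343, 0.1839]
orientation: [-3.093, -0.537, 0.001]
contact_force: [-0.2, -0.2, -1.6]
grip_width: 0.0225
gripper_force: 79.3
```

Request:
step_arm(moves=[[0,0,0,0,0,0,10],[0,0,0,0,0,0,10],[0,0,0,0,0,0,10]])

```text
clock: 10.85
tcp_pos: [0.5944, 0.0277, 0.1845]
orientation: [3.096, 0.527, -0.003]
contact_force: [0.7, -0.8, -1.9]
grip_width: 0.0226
gripper_force: 79.3
```

Run:
```python
from h import *
o=r.get_obs();print(o['clock'],o['tcp_pos'],o['contact_force'],R.from_rotvec(o['orientation']).as_matrix()[:,2].round(4))
t=o['tcp_pos']
print(totool((.599,.0275,.15)).round(1))
for n in("scene","top"):
    f=r.grab_frame(n); P=cloud(f); im=f["image"].astype(int)
    d=np.hypot(P[...,0]-t[0],P[...,1]-t[1])
    m=(d<.05)&(P[...,2]>t[2]-.072)&(P[...,2]<t[2]-.01)&(im.min(-1)>60)
    q=P[m]; 
    b=q[(q[:,2]<t[2]-.02)]
    # linear least squares sphere
    if len(b)>20:
        A=np.c_[2*b,np.ones(len(b))]; s=np.linalg.lstsq(A,(b**2).sum(1),rcond=None)[0]; print(n,len(b),"ball",s[:3].round(4),np.sqrt(s[3]+s[:3]@s[:3]), (b.min(0)+b.max(0))/2,np.ptp(b,0))
        # outline centre via ray at ball height
        mm=m&(P[...,2]<t[2]-.02)&(im.min(-1)>90); c=max(cv2.findContours(mm.astype(np.uint8),0,1)[0],key=cv2.contourArea); (u,v),rad=cv2.minEnclosingCircle(c); print("outline",u,v,rad,ray(f,u,v,t[2]-.066+.023).round(4))
    if n=="scene": cv2.imwrite("pics/s4.png",cv2.resize(f["image"][110:290,190:430,::-1],(800,600),interpolation=2))
```

```text
10.85 [0.5944492  0.02767262 0.1844564 ] [ 0.66840349 -0.83920225 -1.91044026] [-0.0016 -0.0011 -1.    ]
[ 4.3  1.6 34.4]
scene 426 ball [0.5903 0.0254 0.1408] 0.027132982783021942 [0.59210873 0.02765883 0.14289712] [0.05323775 0.05151002 0.04304504]
outline 274.6119384765625 197.09701538085938 12.917590141296387 [0.5908 0.0261 0.1415]
```

View pics/s4.png

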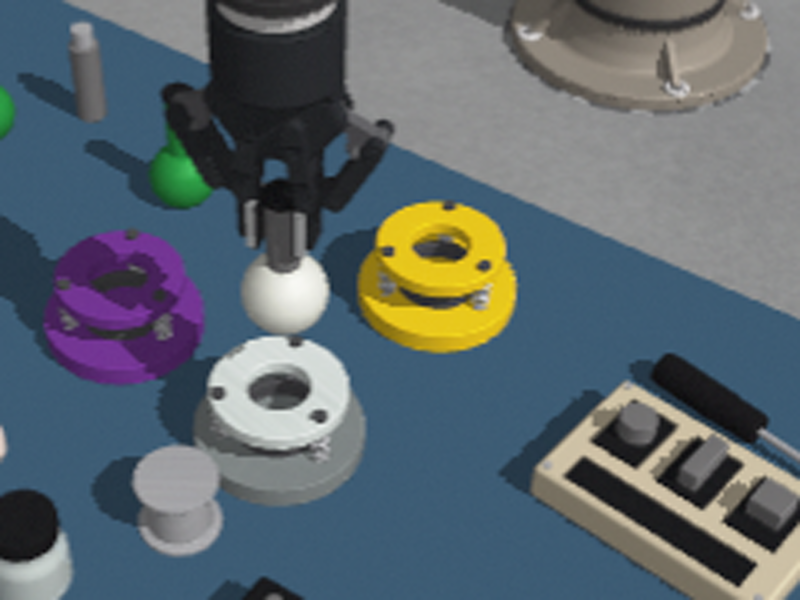

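The ball is at (285,293), above and slightly robot-side of the white ring hole (280,390). All else is in place, and the keys are up. I'll correct by about 8 mm and descend.

Request:
step_arm(moves=[[8,2,0,0,0,0,10],[8,2,20,0,0,0,10],[8,2,40,0,0,0,10],[8,2,58,0,0,0,10],[8,2,58,0,0,0,10],[8,2,58,0,0,0,10]])

```text
clock: 11.55
tcp_pos: [0.6038, 0.0299, 0.1275]
orientation: [3.097, 0.529, 0.0]
contact_force: [0.1, 0.1, -2.2]
grip_width: 0.0224
gripper_force: 79.2
```

Run:
```python
from h import *
o=r.get_obs();t=o['tcp_pos'];print(t,o['contact_force'])
f=r.grab_frame("scene"); P=cloud(f); im=f["image"].astype(int)
m=(np.hypot(P[...,0]-.599,P[...,1]-.0265)<.06)&(im.min(-1)>100)
b=P[m&(P[...,2]>.07)&(P[...,2]<t[2]-.02)&(np.hypot(P[...,0]-.599,P[...,1]-.0265)<.035)]
A=np.c_[2*b,np.ones(len(b))]; s=np.linalg.lstsq(A,(b**2).sum(1),rcond=None)[0]; print("ball",len(b),s[:3].round(4),np.sqrt(s[3]+s[:3]@s[:3]))
q=P[m&(P[...,2]>.053)&(P[...,2]<.0615)]; print("ring",cv2.minEnclosingCircle(q[:,:2].astype(np.float32)),np.median(q[:,2]))
cv2.imwrite("pics/s5.png",cv2.resize(f["image"][140:275,210:390,::-1],(800,600),interpolation=2))
```

```text
[0.60381847 0.02989677 0.12746981] [ 0.13268964  0.08646002 -2.21228783]
ball 389 [0.6004 0.0278 0.0841] 0.02676766336041307
ring ((0.5981826186180115, 0.02497350610792637), 0.048620156943798065) 0.057244322133977114
```

View pics/s5.png

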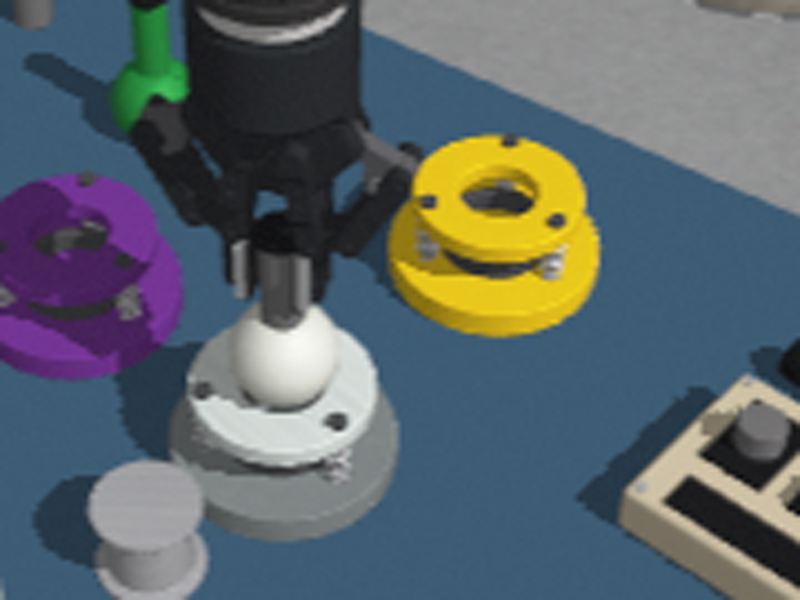

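The ball (285,350) sits centred over the ring hole, about 8 mm above the seat. I'll trim by 1–2 mm and seat it.

Request:
step_arm(moves=[[-2,1,0,0,0,0,10],[-2,1,3,0,0,0,10],[-2,1,6,0,0,0,10],[-2,1,9,0,0,0,10],[-2,1,11,0,0,0,10],[-2,1,11,0,0,0,10]])

```text
clock: 12.2
tcp_pos: [0.6024, 0.0282, 0.1166]
orientation: [3.096, 0.529, 0.001]
contact_force: [-1.1, -2.1, 5.5]
grip_width: 0.0226
gripper_force: 78.8
```

Seated. I'll ease slightly towards the side force, then press.

Request:
step_arm(moves=[[-1,1,2,0,0,0,10],[-1,1,4,0,0,0,10],[-1,1,6,0,0,0,10],[-1,1,8,0,0,0,10],[-1,1,10,0,0,0,10],[-1,1,12,0,0,0,10],[-1,1,12,0,0,0,10]])

```text
clock: 12.9
tcp_pos: [0.6027, 0.0275, 0.1056]
orientation: [3.096, 0.53, 0.005]
contact_force: [-1.2, -0.4, 11.8]
grip_width: 0.0223
gripper_force: 78.2
```

Request:
step_arm(moves=[[0,0,1,0,0,0,10],[0,0,2,0,0,0,10],[0,0,3,0,0,0,10],[0,0,3,0,0,0,10]], grip_force=100)

```text
clock: 13.3
tcp_pos: [0.6033, 0.0277, 0.1034]
orientation: [3.096, 0.53, 0.007]
contact_force: [-1.1, -1.2, 14.8]
grip_width: 0.0219
gripper_force: 97.0
```

Request:
step_arm(moves=[[0,0,1,0,0,0,10],[0,0,2,0,0,0,10],[0,0,2,0,0,0,10],[0,0,2,0,0,0,10]])

```text
clock: 13.7
tcp_pos: [0.6044, 0.028, 0.1032]
orientation: [3.096, 0.529, 0.011]
contact_force: [-2.8, -0.6, 23.8]
grip_width: 0.0219
gripper_force: 96.6
```

The force rose to 24 N with no further travel, so the ring is at its stop. I'll check visually after a short hold.

Request:
step_arm(moves=[[0,0,0,0,0,0,10],[0,0,0,0,0,0,10],[0,0,0,0,0,0,10]])

```text
clock: 14.0
tcp_pos: [0.6045, 0.028, 0.1032]
orientation: [3.096, 0.529, 0.011]
contact_force: [-3.0, -2.1, 24.4]
grip_width: 0.0217
gripper_force: 96.6
```

Run:
```python
from h import *
f=r.grab_frame("scene"); P=cloud(f); im=f["image"].astype(int)
m=(np.hypot(P[...,0]-.599,P[...,1]-.0265)<.046)&(np.hypot(P[...,0]-.599,P[...,1]-.0265)>.032)&(im.min(-1)>150)
print("ring z",np.percentile(P[m][:,2],[10,50,90]))
cv2.imwrite("pics/s6.png",cv2.resize(f["image"][110:290,190:430,::-1],(800,600),interpolation=2))
```

```text
ring z [0.0381575  0.04366138 0.5139169 ]
```

View pics/s6.png

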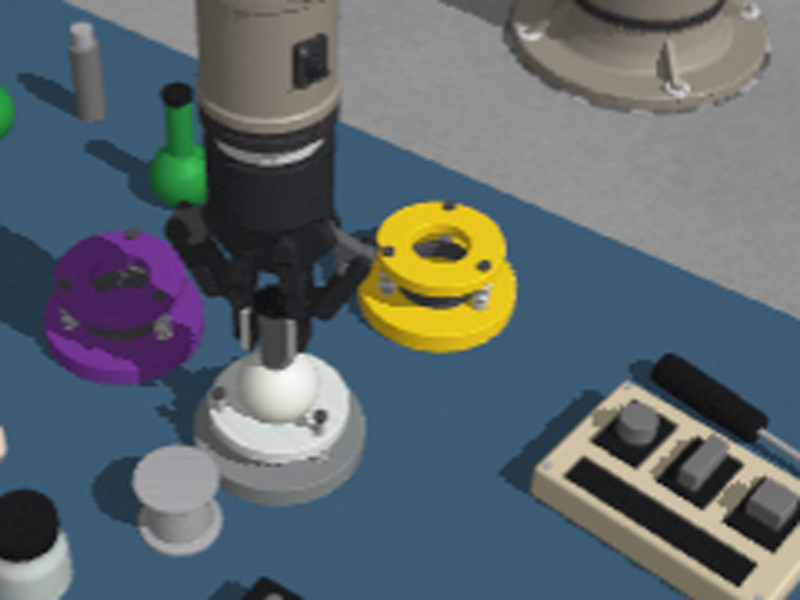

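The ring (280,405) is fully down at about z 43 mm. The probe is upright in it and held, and nothing else has moved.

```bash
python3 -c "
from bench import r
print(r.hand_in())"
```

```text
the job is handed in; nothing more can be done
None
```

I pressed the bar, round and square keys to their stops in that order, set the white probe upright in the ring, and handed the job in at about 14 s with the ring held at its stop at about 24 N.

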